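# Hold trunking in the fence jig for drilling

## Robot

A 6-joint arm with a two-finger parallel gripper is mounted at the origin on the work surface. World frame = base frame: x ahead of the robot, y to its left, z up, the work surface at z = 0. Lengths are in m, angles in degrees, forces in N, time in s.
With the tool pointing down it reaches from about 0.4 to 0.825 m from the base axis. Payload 7 kg.
Tool frame: the origin (TCP) lies at the very end of the fingers, on their centre line; the grasp point (between the pads) lies 19 mm behind it; z points along the fingers, y is the line along which they close (so a half turn about z gives the same grasp; the last joint's range is limited). The gripper opens to 88 mm and grips with 3 to 60 N. Pads are 19 mm wide; open, the fingers measure 130 mm over their backs; the gripper's body (78 mm by 193 mm) begins 47 mm behind the grasp point.
Start: joints at [81.48, 20.546, 0.682, 0, -70.136, -16.507], TCP at [0.286, 0.612, 0.227] pointing down, gripper open.
Joint ranges: [-176.03, 176.03], [-82.01, 121.73], [-58.28, 71.71], [-173.87, 95.51], [-174.79, -0.11], [-173.66, 173.66]. Speed limits (degrees/s): [136.94, 136.94, 172.46, 180, 180, 180].

## Interface

Orientations are given as [roll, pitch, yaw] about the fixed x, y, z axes, in that order (R = Rz(yaw) Ry(pitch) Rx(roll)).
In Python, from plant import get_state, imaging, r, finder gives the robot as it stands.
- The arm moves only by the shell command python3 -m handwheel 'ROWS' [FORCE]. ROWS is JSON, a list of rows, each a list of 5 numbers: the closure, from 0 (fully open) to 1 (shut), then the shift along the world's x, y, z in cm, then the turn about the world's z in degrees. A call has 1 to 8 rows; each row is the pose to reach, as a shift and turn from the pose commanded when the call began; what a row does not reach only later rows make up. A row lasts 1/8 s, in which the tool goes at most 62.5 mm and 10.7 degrees, less where a joint would pass 70% of its speed; a pose out of reach is approached as far as the arm can. A call with a gripper value outside its range is refused whole. The fingers move at their own pace and stop on an object; FORCE is the grip in N (left out, the last holds). Time passes only in rows, so rows that repeat a pose let the fingers close. It gives the time, the measured TCP pose, the force, the opening and the grip force at its end, in the units of the state.
- get_state(): the state, without advancing time (a new reading comes with each control period).
- imaging.capture(name): name is "scene" or "top"; returns (picture, depth): 480x640x3 uint8, red, green, blue; 480x640 float32, m along the optical axis (not along the pixel's ray), 0 where there is no reading.
- imaging.get_calibration(name): a dict with "fx", "fy", "cx", "cy" (pixels), "rvec" (rotation vector, rad) and "tvec" (3), from world to camera coordinates, as OpenCV has them. Camera axes: x right, y down, z forward; pixel columns grow to the right and rows downward; lengths in m; the calibration is good to about 2 mm. A picture is of the moment at which its call begins. get_calibration takes no time and is no camera call.
- r.close_job(): hands the job in; it is judged then, once.
Trained networks look in the newest picture that a camera, given by its name, has taken for a name from the list of things; names that differ only in an ending like _2 or _b are one class to them, and where a whole thing is asked for, a point or a joint stands for the part that bears it (a point fixed in the world has none). Each returns a list of dicts, best first, with "p" (0 to 1); they miss things now and then, are a little off and sometimes report something else, mostly with a low value. They report only what shows in the picture. A call takes as long as a camera call. They do not tell look-alikes from the thing itself.
- finder.cut_out(camera, query): "region" (480x640 bool, what is visible of it) and "pixel" ([column, row] in pixels, amid what is visible of it).
The state is a dict: "time_s": time; "joints": joint angles; "qd": joint speeds; "joint_torque": joint torques, N m; "tcp_pos": TCP position; "eef_rot": TCP orientation; "contact_force": force on the tool from outside, world axes, zero at the start; "moment": the same for the moment, N m; "gripper_width": finger opening in m; "gripper_force": force on a finger pad.
Only numpy, scipy, OpenCV 4.12 (cv2) and the standard library are available. Lean on these libraries where they do the work, as an engineer would, in place of code of your own. Each camera call takes 0.05 s, during which the arm holds its last target. There are 200 camera calls.

## Task

Get the wide trunking offcut ready for drilling: lay it open side up, its long side flat against the front of the aluminium fence and its end butted against the wooden stop block. Then hold it there with one firm diagonal push, pressing it down onto the bench and against the fence at the same time, and finish while still pushing: do not let go. Leave the narrow offcut and everything else on the bench where it is.

Things in the scene. Friction and masses are not known exactly. Their poses are not given: they have to be found in the camera images.
- wide_mid (a point): the wide trunking offcut, loose: a white rigid plastic U channel, open at the top and at both ends, 55 mm wide (its x), 160 mm long (its y), 40 mm high, floor and walls 3.5 mm thick (48 mm clear inside), 84 to 170 g. This point is its centre, half-way up (20 mm above its underside). Either end may go to the stop. It starts open side up on the bench; it and the narrow offcut may swap places.
- fence: aluminium angle fixed to the bench, 380 mm long (its y), plate 35 mm high, 8 mm thick, flange behind. Origin: middle of its front face at bench level; the face is its plane x = 0, -x points out of it, towards the robot. Place and yaw vary. The plastic slides easily on bench and fence (friction 0.28 to 0.42); push about 10 N each way, sideways and down, since friction takes part of each.
- stop: the stop block, fixed in front of the fence and square to it, touching its front face: wood, 60 mm out from the fence (its x), 30 mm along the fence (its y), 30 mm high, with a low steel clip over it and the fence (up to 39 mm). Origin: centre of its underside. The trunking's end butts against its -y face, 15 mm from the origin; its axes are parallel to the fence's. It stands nearer the +y (left) end of the fence, at a varying place along it.
- narrow_mid (a point): the narrow trunking offcut, loose, not to be used: same white U channel but 30 mm wide, 25 mm high, 160 mm long (its y). This point is its centre, half-way up.
- jar: bystander: clear jar with steel cap, 54 mm across, 60 mm high, standing; origin centre of its underside
- driver: bystander: screwdriver about 0.2 m long lying flat on the bench, to the right
- jbox: bystander: grey open junction box, 80 x 80 x 45 mm; origin centre of its underside
- coupling: bystander: grey conduit coupling, a tube 44 mm across and 50 mm high, standing; origin centre of its underside
- socketbox: bystander: small white paper box, 85 x 85 x 50 mm; origin centre of its underside
Not all that is in view belongs to the job. Leave any blue look-alike of the part that bears wide_mid alone. What is shaped like the stop but red is not meant.

How it is judged (in metres and radians):
At the end, for the whole second after the job is handed in: Through the last second the wide offcut lies still, open side up, square to the fence (0.035 rad), within 3 mm of the fence and 3.5 mm of the stop, while the robot pushes on it (over 4 N), pressing it onto the fence with over 3 N and onto the bench with over 4.5 N (contact force between wide and fence above 3 N and contact force between wide and table above 4.5 N and (contact force between wide and the fingers above 4 N or contact force between wide and the arm above 4 N) and x of wide_mid in the frame of fence between -0.0305 and -0.024 m and y of wide_mid in the frame of stop between -0.0985 and -0.09 m and angle between the x axis of wide_mid and the x axis of fence, either way round below 0.035 rad and angle between wide_mid's own z axis and vertical below 0.04 rad and height (world z) of wide_mid between 0.016 and 0.023 m and linear speed of wide below 0.01 m/s); the arm keeps its last pose, push and grip.
It fails at once if the narrow offcut moved more than 20 mm (distance of narrow_mid from where it was at the start of the episode above 0.02 m).
It fails at once if another bystander moved more than 20 mm (distance of any of jar, driver, jbox, coupling, socketbox from where it was at the start of the episode above 0.02 m).
It also fails if it takes over 54 s, if anything falls off the work surface, if the arm or the gripper's body presses on something with over 40 N, if the wrist force passes 120 N, or if a joint passes its speed limit or range.

## Working session

There is one attempt and no reset: what is moved stays moved. The work goes in short steps, Python scripts to look and compute and a shell command to move; the robot and the scene stay as the last step left them, time stands still between calls to the robot, and variables do not carry over. Pictures are saved under pics/ and viewed, at most 10 in all, crops included, and the job is handed in when it is done.

```bash
mkdir -p pics; cat > h.py <<'E'
import numpy as np, cv2
from plant import get_state, imaging, r, finder
def cal(n):
    c=imaging.get_calibration(n); R,_=cv2.Rodrigues(np.array(c["rvec"],float)); return c,R,np.array(c["tvec"],float).ravel()
def cloud(n,depth):
    c,R,t=cal(n); v,u=np.mgrid[:480,:640]
    P=np.stack([(u-c["cx"])/c["fx"]*depth,(v-c["cy"])/c["fy"]*depth,depth],-1)
    W=(P-t)@R; W[depth<=0]=np.nan; return W
E
python3 - <<'E'
from h import *
for n in ("top","scene"):
    p,d=imaging.capture(n); cv2.imwrite(f"pics/{n}0.png",p[...,::-1]); W=cloud(n,d); np.save(f"{n}.npy",W)
    print(n,cal(n)[0])
    for q in ("wide_mid","narrow_mid","fence","stop","jar","driver","jbox","coupling","socketbox"):
        for o in finder.cut_out(n,q)[:3]:
            P=W[o["region"]]; P=P[~np.isnan(P[:,0])]
            b=cv2.minAreaRect((P[:,:2]*1000).astype(np.float32)) if len(P)>5 else None
            print(q,round(o["p"],2),np.round(o["pixel"]),np.round(np.median(P,0),3),"zmax",np.round(np.percentile(P[:,2],98),3),b and np.round(np.hstack(b),1))
print(get_state())
E
```

```text
top {'fx': 476.0916443988305, 'fy': 476.0916443988305, 'cx': 328.9524181550077, 'cy': 239.9095099788429, 'rvec': array([ 2.18035546, -2.14139328,  0.14013743]), 'tvec': array([-0.01620859,  0.46707333,  0.95734716])}
wide_mid 0.76 [494. 363.] [ 0.221 -0.354  0.006] zmax 0.043 [ 218.9 -359.2  169.4   69.1   24.1]
wide_mid 0.69 [410. 245.] [ 0.46  -0.184  0.005] zmax 0.042 [ 461.3 -185.7   57.1  166.6   29.6]
narrow_mid 0.78 [245. 248.] [0.446 0.165 0.004] zmax 0.028 [446.1 166.9 164.   33.8  58.4]
narrow_mid 0.44 [516. 271.] [ 0.41  -0.394  0.024] zmax 0.029 [ 446.5 -393.9  169.7   34.4   11.6]
fence 0.73 [316. 134.] [0.71  0.026 0.007] zmax 0.038 [713.7  36.3 385.4  52.2  79.5]
stop 0.96 [270. 142.] [0.675 0.118 0.032] zmax 0.043 [681.9 122.9  36.5  75.9  79.6]
stop 0.66 [215. 184.] [0.581 0.231 0.032] zmax 0.043 [586.6 239.8  42.5  74.3  72.1]
jar 0.76 [322. 267.] [0.419 0.005 0.06 ] zmax 0.064 [419.3   5.1  49.7  49.   28. ]
driver 0.75 [514. 265.] [ 0.418 -0.392  0.023] zmax 0.029 [ 455.9 -384.2  199.6   31.5   16.1]
coupling 0.97 [490. 181.] [ 0.589 -0.34   0.036] zmax 0.053 [ 58
[... 1600 characters left out ...]
 88.1  75.4]
{'time_s': 1.0, 'joints': array([ 8.14819168e+01,  2.05443954e+01,  6.81746537e-01, -1.44535697e-03,
       -7.01360749e+01, -1.65046817e+01]), 'qd': array([-0.05046748, -0.00227498, -0.04179832,  0.03561037, -0.06262655,
        0.00776308]), 'joint_torque': array([ 2.23035895e-03, -5.82384038e+01,  2.93306494e+01,  7.00238630e+00,
        1.25990683e-02, -1.61162501e-05]), 'tcp_pos': array([0.28553205, 0.61160148, 0.22657727]), 'eef_rot': array([-1.79999163e+02,  1.66592880e-03, -2.50232561e+01]), 'contact_force': array([-0.53488802, -0.02185347, -0.62358765]), 'moment': array([ 0.00226581, -0.01888963, -0.02073344]), 'gripper_force': 0.0, 'gripper_width': 0.08772526884348984}
```

View pics/top0.png

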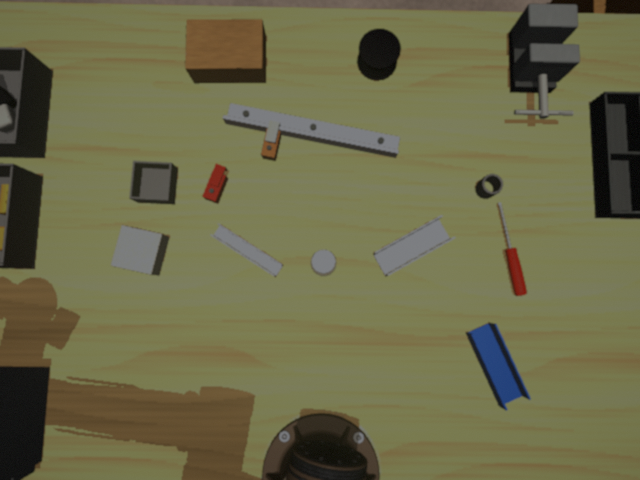

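```bash
python3 - <<'E'
from h import *
p=cv2.imread("pics/top0.png")
W=np.load("top.npy")
def near(x,y,rr,zlo,zhi):
    m=(np.hypot(W[...,0]-x,W[...,1]-y)<rr)&(W[...,2]>zlo)&(W[...,2]<zhi); return m
for n in("top","scene"):
    W=np.load(n+".npy")
    for nm,x,y,rr,lo,hi in (("wide",.461,-.186,.1,.034,.046),("wide lo",.461,-.186,.1,.0015,.012),("fence top",.71,.03,.25,.0335,.0375),("stop top",.68,.12,.06,.026,.0335),("narrow",.446,.167,.1,.02,.03)):
        P=W[near(x,y,rr,lo,hi)]
        print(n,nm,len(P),np.round(np.hstack(cv2.minAreaRect((P[:,:2]*1000).astype(np.float32))),1),"z",np.round(np.median(P[:,2]),4), "col",p[near(x,y,rr,lo,hi)].mean(0).round() if n=="top" else "")
E
```

```text
top wide 280 [ 460.3 -182.9   55.1  160.4   30.1] z 0.0408 col [109. 116. 116.]
top wide lo 3308 [ 460.8 -187.   197.5  199.    63.1] z 0.0032 col [105. 125. 123.]
top fence top 626 [731.6  74.1 249.  399.1  13.1] z 0.0355 col [106. 107. 112.]
top stop top 300 [694.  126.3  89.5  87.4  46.2] z 0.0307 col [ 59.  83. 108.]
top narrow 231 [445.8 165.1 159.3  30.   58.4] z 0.0257 col [113. 119. 119.]
scene wide 453 [ 461.5 -184.1   57.   160.3   29.8] z 0.0391 col 
scene wide lo 2186 [ 461.2 -185.2  197.1  195.3   70.6] z 0.0031 col 
scene fence top 829 [672.9 107.  398.2 333.7  47.4] z 0.0353 col 
scene stop top 317 [682.8 119.9 100.5  74.9  78.6] z 0.0301 col 
scene narrow 344 [447.4 164.  159.7  33.7  58. ] z 0.0237 col
```

The top view shows the white wide offcut at (412,247) and the narrow one at (248,250). The fence runs from (228,112) to (398,145), with the wooden stop at (271,142). The blue channel at (498,365) and the red block at (215,184) are decoys. Next I'll fit the fence face and stop precisely, and move towards the pick at height.

```bash
python3 - <<'E'
from h import *
for n in("top","scene"):
    W=np.load(n+".npy"); P=W[~np.isnan(W[...,0])]
    c0=np.array([.70,.035]); yaw=np.radians(-10.5)
    for k in range(3):
        ex=np.array([np.cos(yaw),np.sin(yaw)]); ey=np.array([-ex[1],ex[0]])
        q=(P[:,:2]-c0)@np.stack([ex,ey],1)
        m=(abs(q[:,1])<.185)&(abs(q[:,0])<.03 if k==0 else abs(q[:,0]-a[1])<.012)&(P[:,2]>.031)&(P[:,2]<.038)&~((q[:,1]>.03)&(q[:,1]<.13))
        a=np.polyfit(q[m,1],q[m,0],1); yaw-=np.arctan(a[0])
    s=q[m,0]; print(n,m.sum(),"yaw",np.degrees(yaw),"strip x pct",np.percentile(s-np.polyval(a,q[m,1]),[2,10,90,98])*1e3,"centre at c0+",a[1]*1e3)
    fx=a[1]-.004
    print(" face pt",c0+ex*fx)
    m=(q[:,0]>fx-.058)&(q[:,0]<fx-.025)&(q[:,1]>0)&(q[:,1]<.15)&(P[:,2]>.025)&(P[:,2]<.045)
    print(" stop y",m.sum(),np.percentile(q[m,1],[1,5,50,95,99])*1e3,"x",np.percentile(q[m,0]-fx,[2,98])*1e3)
    m=(P[:,2]>.004)&(P[:,2]<.034)&(abs(q[:,1])<.03)&(q[:,0]>fx-.02)&(q[:,0]<fx+.003)
    if m.sum(): print(" face side x",m.sum(),np.percentile(q[m,0],[10,50,90])*1e3, "vs",fx*1e3)
E
python3 -m handwheel '[[0,0.5,-6,0,-10],[0,1,-12,0,-20],[0,2,-18,0,-30],[0.3,3,-24,0,-35],[0.66,5,-30,0,-35],[0.66,7,-36,0,-35],[0.66,10,-42,0,-35],[0.66,12,-48,0,-35]]' 25
```

```text
top 499 yaw -10.514472854621737 strip x pct [-4.11420705 -3.34197797  3.64663353  4.71609712] centre at c0+ -8.017745639840305
 face pt [0.68818405 0.03719304]
 stop y 233 [65.3026783  66.04200112 79.33722477 93.64437586 94.81069324] x [-57.76072617 -26.39183413]
 face side x 132 [-12.25064848 -11.16984401 -10.37533333] vs -12.017745639840305
scene 646 yaw -10.60843859911775 strip x pct [-4.5181536  -3.46909785  3.16746256  3.93806126] centre at c0+ -5.196237848398589
 face pt [0.69096094 0.03669299]
 stop y 226 [63.54287297 64.06429162 76.0122824  91.63780058 93.25122162] x [-57.23079117 -25.82255669]
 face side x 14 [-9.86413395 -8.34908434 -7.08853314] vs -9.196237848398589
time_s: 2.0
tcp_pos: [0.404, 0.1363, 0.2272]
eef_rot: [-179.9, 0.0, -60.0]
contact_force: [1.7, -0.0, 1.0]
gripper_width: 0.0434
gripper_force: 0.0
```

```bash
python3 -m handwheel '[[0.66,0.5,-6,0,0],[0.66,1,-12,0,0],[0.66,1.8,-18,0,0],[0.66,2.5,-24,-2,0],[0.66,3.3,-30,-6,0],[0.66,3.3,-32.8,-11,0],[0.66,3.3,-32.8,-14,0],[0.66,3.3,-32.8,-14,0]]'; python3 - <<'E'
from h import *
p,d=imaging.capture("scene"); cv2.imwrite("pics/s1.png",cv2.resize(p[200:350,150:350,::-1],(800,600)))
E
```

```text
time_s: 3.0
tcp_pos: [0.4343, -0.1905, 0.0846]
eef_rot: [179.7, 0.2, -60.1]
contact_force: [0.5, 0.6, 0.2]
gripper_width: 0.0303
gripper_force: 0.0
```

View pics/s1.png

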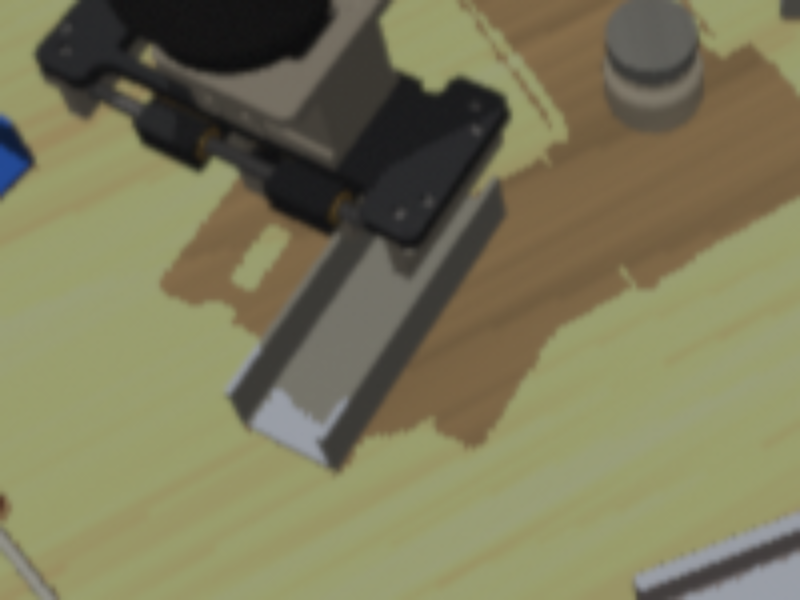

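The view shows the gripper straddling the near wall of the white channel at about mid length (pixel ~ (390,240) in the crop). I'll descend with the fingers on either side of the wall.

```bash
python3 -m handwheel '[[0.66,0.1,-0.2,-2.5,0],[0.66,0.2,-0.5,-5,0],[0.66,0.2,-0.5,-6.5,0],[0.66,0.2,-0.5,-7.4,0],[0.66,0.2,-0.5,-7.4,0],[0.66,0.2,-0.5,-7.4,0]]'; python3 -m handwheel '[[1,0,0,0,0],[1,0,0,0,0],[1,0,0,0,0],[1,0,0,0,0]]' 25
```

```text
time_s: 3.8
tcp_pos: [0.4393, -0.1949, 0.0136]
eef_rot: [-179.9, -0.1, -60.0]
contact_force: [-0.8, -1.1, -0.2]
gripper_width: 0.0296
gripper_force: 0.0
time_s: 4.3
tcp_pos: [0.4383, -0.1951, 0.0127]
eef_rot: [180.0, -0.0, -60.0]
contact_force: [-1.0, -0.9, 2.5]
gripper_width: 0.0034
gripper_force: 25.0
```

```bash
python3 -m handwheel '[[1,0,0,1.2,0],[1,3,2,1.5,-7],[1,7,6,1.5,-15],[1,11,11,1.5,-24],[1,15,16,1.5,-33],[1,17.2,20.9,1.5,-40.5],[1,17.2,20.9,1.5,-40.5],[1,17.2,20.9,1.5,-40.5]]'; cat > m.py <<'E'
from h import *
import sys
# wide rim in fence frame, from both cameras
ex=np.array([np.cos(np.radians(-10.55)),np.sin(np.radians(-10.55))]); ey=np.array([-ex[1],ex[0]])
for n in("top","scene"):
    p,d=imaging.capture(n); cv2.imwrite(f"pics/{n}_{sys.argv[1]}.png",cv2.resize(p[60:260,180:440,::-1] if n=="top" else p[180:380,250:510,::-1],(780,600)))
    W=cloud(n,d)
    for q in ("wide_mid","stop"):
      for o in finder.cut_out(n,q)[:3]:
        P=W[o["region"]]; P=P[~np.isnan(P[:,0])]; P=P[P[:,2]<.065]
        f=(P[:,:2]-[.6895,.037])@np.stack([ex,ey],1)
        if len(P)>10 and o["p"]>.3: print(n,q,round(o["p"],2),len(P),"fence-frame x",np.percentile(f[:,0],[1,99]).round(4),"y",np.percentile(f[:,1],[1,99]).round(4),"rect",np.round(np.hstack(cv2.minAreaRect((f*1000).astype(np.float32))),1))
s=get_state(); print(s["tcp_pos"],s["eef_rot"],s["contact_force"],s["gripper_width"],s["gripper_force"])
E
python3 m.py 2
```

```text
time_s: 5.3
tcp_pos: [0.6099, 0.0142, 0.0277]
eef_rot: [180.0, -0.0, -100.4]
contact_force: [0.3, -1.1, -0.6]
gripper_width: 0.0037
gripper_force: 25.0
top wide_mid 0.69 2578 fence-frame x [-0.4653 -0.3145] y [-0.5299 -0.4045] rect [-393.2 -470.3  168.8   56.5   34.7]
top wide_mid 0.62 846 fence-frame x [-0.0773 -0.0228] y [-0.1155  0.0422] rect [-49.  -34.2  57.1 164.6   0.2]
top stop 0.61 45 fence-frame x [-0.1268 -0.1041] y [0.1567 0.1694] rect [-114.8  163.    25.5   11.1   10.7]
scene wide_mid 0.74 1956 fence-frame x [-0.4652 -0.311 ] y [-0.5241 -0.4037] rect [-400.3 -470.2  182.8   68.6   34.7]
scene stop 0.83 666 fence-frame x [-0.0596  0.0159] y [0.0629 0.0932] rect [-29.2  78.8  41.9  92.8  76.7]
scene stop 0.62 618 fence-frame x [-0.1733 -0.0991] y [0.1561 0.191 ] rect [-135.   180.5   47.1   75.4   80.1]
[0.61007881 0.01308386 0.02782434] [-1.79996741e+02  2.79941179e-03 -1.00584728e+02] [ 0.786238    0.10248538 -0.89932832] 0.0032703025102462278 24.999853670597076
```

View pics/scene_2.png

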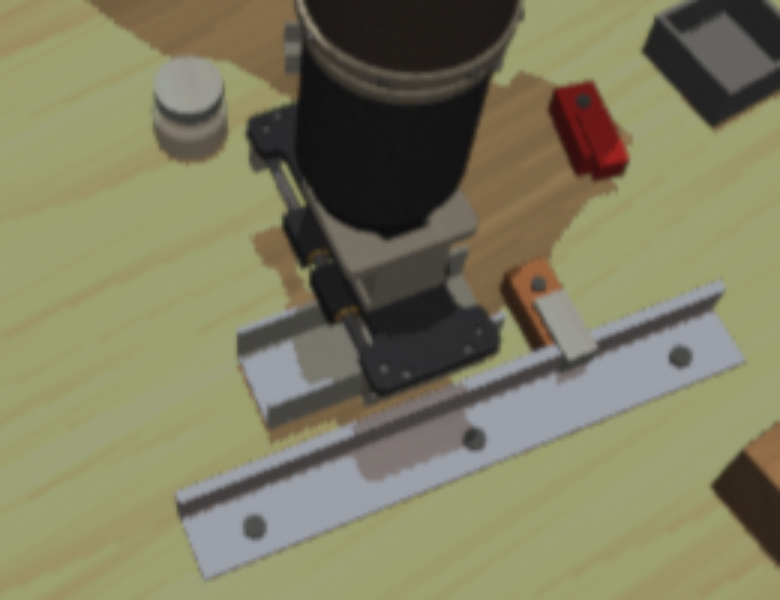

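The picture shows the channel held parallel to the fence, about 2 cm short of both the fence and the stop (wooden stop at (540,300)). I'll lower it, reduce the grip and slide it in.

```bash
python3 -m handwheel '[[1,0,0,-0.8,0],[1,0,0,-1.5,0],[1,0,0,-1.5,0],[1,0.9,0.6,-1.5,0],[1,1.75,1.2,-1.5,0],[1,1.75,1.2,-1.5,0]]'; python3 -m handwheel '[[1,0.1,0.25,0,0],[1,0.2,0.5,0,0],[1,0.2,0.8,0,0],[1,0.2,0.8,0,0]]' 10
```

```text
time_s: 6.35
tcp_pos: [0.6288, 0.0267, 0.0123]
eef_rot: [-180.0, 0.0, -100.5]
contact_force: [-0.3, -0.5, -1.3]
gripper_width: 0.0035
gripper_force: 25.0
time_s: 6.85
tcp_pos: [0.6291, 0.0334, 0.0125]
eef_rot: [179.9, -0.1, -100.5]
contact_force: [-1.3, -3.3, -0.2]
gripper_width: 0.0037
gripper_force: 10.0
```

```bash
python3 -m handwheel '[[1,0.05,0.2,0,0],[1,0.05,0.2,0,0]]'; python3 -m handwheel '[[1,0.3,-0.05,0,0],[1,0.6,-0.1,0,0],[1,0.8,-0.15,0,0],[1,0.8,-0.15,0,0]]';
```

```text
time_s: 7.1
tcp_pos: [0.6291, 0.0341, 0.0124]
eef_rot: [179.9, -0.1, -100.6]
contact_force: [-1.6, -9.5, 1.1]
gripper_width: 0.0035
gripper_force: 10.0
time_s: 7.6
tcp_pos: [0.6348, 0.0329, 0.0118]
eef_rot: [179.7, -0.2, -100.6]
contact_force: [-8.8, -5.4, 3.5]
gripper_width: 0.0036
gripper_force: 10.0
```

```bash
python3 m.py 3
```

```text
top wide_mid 0.84 906 fence-frame x [-0.0564  0.0001] y [-0.0945  0.065 ] rect [-27.2 -15.2  59.8 161.9   0. ]
top wide_mid 0.58 2705 fence-frame x [-0.4653 -0.3139] y [-0.5322 -0.4041] rect [-389.5 -476.5  171.6   71.    34.7]
top stop 0.84 410 fence-frame x [-0.0612 -0.0055] y [0.0651 0.0938] rect [-32.7  79.9  57.3  30.1   0.4]
top stop 0.74 288 fence-frame x [-0.1632 -0.1021] y [0.1572 0.1782] rect [-128.1  163.1   73.8   21.    14.5]
scene wide_mid 0.93 1067 fence-frame x [-0.0535  0.0009] y [-0.0958  0.061 ] rect [-25.7 -16.9 159.6  56.2  89.4]
scene wide_mid 0.7 2103 fence-frame x [-0.4667 -0.3098] y [-0.5347 -0.4048] rect [-402.  -472.   189.9   70.7   34.2]
scene stop 0.94 554 fence-frame x [-0.0544  0.016 ] y [0.0633 0.0916] rect [-20.6  77.6  29.7  73.8  88.6]
scene stop 0.84 523 fence-frame x [-0.1683 -0.0987] y [0.1557 0.1911] rect [-133.7  180.3   46.3   74.1   81.4]
[0.63486915 0.03288904 0.01181905] [ 1.79670473e+02 -1.72643707e-01 -1.00590028e+02] [-8.37231373 -6.24762535  3.07537434] 0.0034158791237531403 9.99890461564064
```

View pics/scene_3.png

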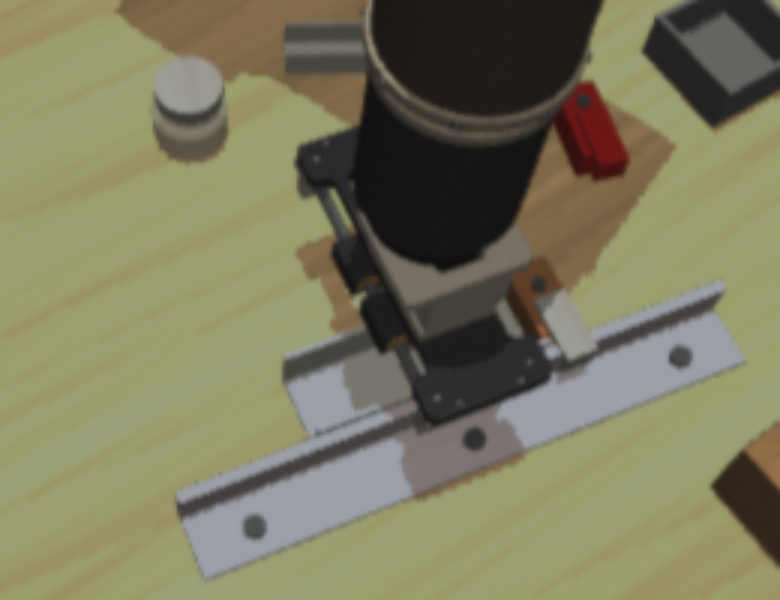

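The channel is seated: its rim spans 0 to -55 mm from the fence, its end touches the stop, and it is square to within 0.6°. Now I'll open slightly so the inner fingertip can reach the channel floor, then press down and forward.

```bash
python3 -m handwheel '[[0.86,0,0,0,0],[0.86,0,0,0,0],[0.86,0,0,-0.5,0],[0.86,0,0,-0.8,0],[0.86,0,0,-1.0,0],[0.86,0,0,-1.0,0]]'; python3 -m handwheel '[[0.86,0.2,0,0,0],[0.86,0.4,0,-0.1,0],[0.86,0.4,0,-0.1,0]]'
```

```text
time_s: 8.65
tcp_pos: [0.6385, 0.0346, 0.0038]
eef_rot: [-180.0, -0.0, -100.5]
contact_force: [-5.1, 0.8, 11.2]
gripper_width: 0.0124
gripper_force: 5.8
time_s: 9.02
tcp_pos: [0.6391, 0.0345, 0.0036]
eef_rot: [179.7, -0.1, -100.5]
contact_force: [-19.8, 4.3, 29.3]
gripper_width: 0.0117
gripper_force: 14.7
```

```bash
python3 -m handwheel '[[0.86,0,0,0.07,0],[0.86,0,0,0.07,0],[0.86,0,0,0.07,0]]'; python3 m.py 4
```

```text
time_s: 9.4
tcp_pos: [0.6395, 0.0344, 0.0037]
eef_rot: [179.8, -0.1, -100.5]
contact_force: [-15.1, 3.7, 22.1]
gripper_width: 0.0118
gripper_force: 11.5
top wide_mid 0.88 933 fence-frame x [-0.0563 -0.0005] y [-0.0955  0.0643] rect [-27.4 -15.6  59.2 162.6   0. ]
top wide_mid 0.8 2605 fence-frame x [-0.4628 -0.3143] y [-0.5305 -0.4045] rect [-386.  -473.4  161.1   70.    34.5]
top stop 0.89 468 fence-frame x [-0.0614 -0.0031] y [0.065  0.0952] rect [-32.3  81.8  60.3  37.5   4.5]
top stop 0.83 245 fence-frame x [-0.1575 -0.1026] y [0.1574 0.1784] rect [-129.5  162.    60.9   19.8   16. ]
scene wide_mid 0.94 1074 fence-frame x [-0.0534  0.0014] y [-0.0961  0.0618] rect [-32.7 -16.4 160.8  73.   88.3]
scene wide_mid 0.58 785 fence-frame x [-0.2369 -0.0604] y [-0.5028 -0.4255] rect [-147.8 -459.5  197.    26.2   23.6]
scene wide_mid 0.56 2002 fence-frame x [-0.4642 -0.3102] y [-0.5304 -0.4048] rect [-393.8 -465.7  167.4   67.4   34.4]
scene stop 0.93 531 fence-frame x [-0.0533  0.0157] y [0.0632 0.0926] rect [-20.4  77.1  30.2  73.   87. ]
scene stop 0.69 474 fence-frame x [-0.1621 -0.0987] y [0.1561 0.1914] rect [-128.8  175.4   59.1   52.9   19.6]
[0.63947973 0.03442913 0.00366079] [ 1.79763670e+02 -8.57249307e-02 -1.00516321e+02] [-15.35879163   4.14838594  22.5631853 ] 0.012280580847860274 11.518011109437793
```

View pics/scene_4.png

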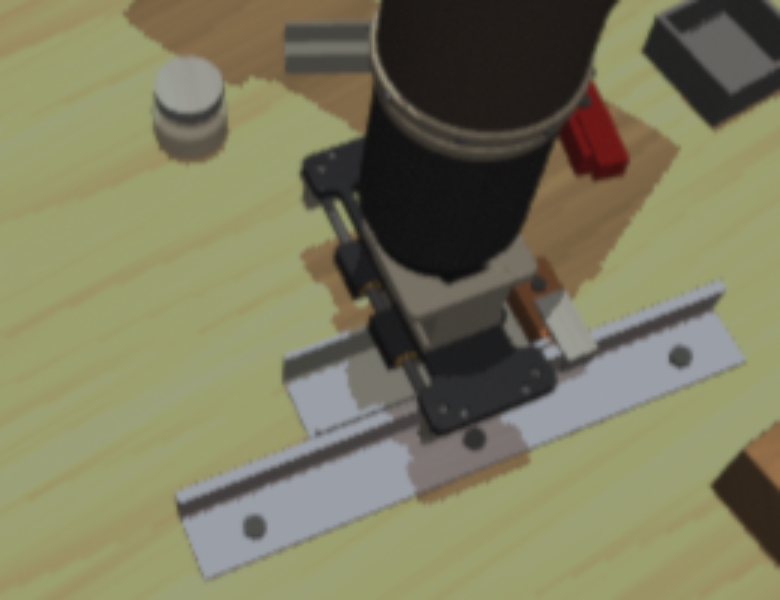

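View pics/top_4.png

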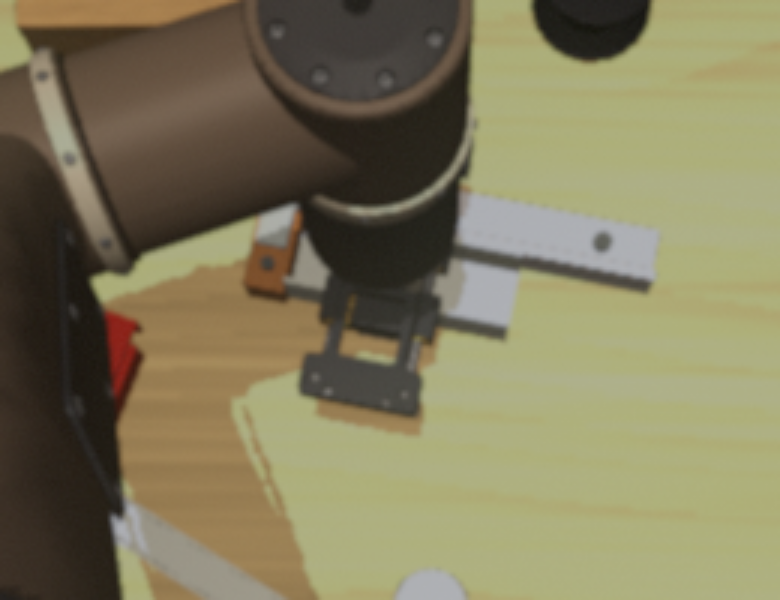

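The offcut is flush with the fence and within about 1 mm of the stop. The push is steady at about 15 N sideways and 22 N down, so I'm handing in.

```bash
python3 -c "
from plant import r
print(r.close_job())"
```

```text
the job is handed in; nothing more can be done
None
```

The wide offcut lies open side up against the fence, with its end within about 1.5 mm of the stop by the camera measurements. I handed the job in at about 10 s with the arm still pushing diagonally, about 15 N towards the fence and 22 N down; the hand-in gave no verdict.

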